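Bring the open cell tray round and stack its second tier

TASK

On the bench turntable one cell tray still lacks its second tier: turn the table smoothly, without spinning it (its black hand posts are there to push on), until the index line at that open tray stands at the fixed pointer of the stand. Then stack the loose tier with the handle on the open tray, all four legs down in the corner sockets and the deck resting flush on them, set down and not dropped. Leave the line at the pointer, and do not touch the finished stack or disturb the things lying around.

Things in the scene. Friction and masses are not known exactly. Their poses are not given: they have to be found in the camera images.
- turntable (a joint): Angle of the turntable about its vertical axis (rad), counter-clockwise from above positive, free to turn without end; 0 (or any whole turn) when the open tray's index line is exactly at the pointer. Bearing with light friction: about 2 N at a hand post turns it, and it stops almost at once when no longer pushed.
- axis (a point): Centre of the turntable, on the top face of its disc: round, plywood, 330 mm across, 18 mm thick, its top 40 mm above the bench, on a fixed stand. Two stations on opposite sides, each 95 mm from the axis: the open tray (one tier only) and the finished stack (two tiers and a handle). The two hand posts stand a quarter turn from the stations.
- pointer (a point): Tip of the fixed steel pointer of the stand, 5 mm outside the disc's rim at the height of the disc's top, on the robot's side of the table. x of this point's frame runs from the tip towards the axis, y sideways along the rim. The pointer's block reaches 208 mm from the axis and is 47 mm high.
- index_line (a point): Rim end of the black index line (5 mm wide) on the disc at the open tray, 165 mm from the axis on the radius through the open tray's middle, at the height of the disc's top. The finished stack has such a line too, opposite.
- post_a (a point): Top centre of one hand post: a black upright round grip 23 mm thick and 80 mm high, fixed on the disc 145 mm from the axis; a quarter turn clockwise (seen from above) from the open tray.
- post_b (a point): Top centre of the other, identical hand post, a quarter turn counter-clockwise from the open tray.
- seat (a point): Where the loose tier's origin lies when it is fully home on the open tray: over the tray's centre, 14 mm above the disc's top. x is radial (along the tray's 96 mm side), y across (along its 124 mm side), z up. The tops of the tray's sockets are 22 mm above this point.
- open_tray: The open tray, screwed to the disc; origin at the centre of its underside, axes as the seat. Grey deck 96 x 124 x 6 mm, three blue cells (26 mm thick, 65 mm long) lying along x, tops at 32 mm, and at x = +-36, y = +-50 mm aluminium corner sockets: upright square tubes 24 mm outside, 16 mm inside, 30 mm deep, their open tops at 36 mm.
- tier: The loose tier, standing on its legs beside the turntable, about 0.45 kg. Origin: centre between the leg tips. Legs: round, 13 mm thick, 22 mm long, last 5 mm tapered to 7 mm, at x = +-36, y = +-50 mm. Deck 96 (x) x 124 (y) x 6 mm, underside at 22 mm; cells' tops at 54 mm, its own corner sockets' tops at 58 mm. Home, its deck rests on the tray's sockets. Fits either way round.
- tier_handle (a point): Centre of the tier's handle: an aluminium bar 14 x 14 mm in section, along the tier's y, 108 mm long over its two end uprights, its centre 86 mm above the origin (25 mm clear between the cells' tops and the bar's underside).
- done_stack: The finished stack, fixed on the disc opposite the open tray: two tiers, 96 x 124 mm, corners 72 mm and handle 107 mm high above the disc. Origin: centre of its underside. Not to be touched.
- multimeter: Bystander: yellow and black multimeter lying on the bench, 190 (x) x 92 x 44 mm, origin at the centre of its underside; it lies on the side of the turntable away from the tier.
- parts_bin: Bystander: orange open bin with connectors, 130 x 150 x 75 mm, beyond the turntable; origin at the centre of its underside.
- cartons: Bystander: a small pile of white cartons, 110 x 140 x 90 mm, beyond the turntable; origin at the centre of its underside.

How it is judged (in metres and radians):
On the way, in this order (a step that is already met when the one before it is completed fails the run):
1. the open tray's index line stands at the pointer and the table is at rest (y of index_line in the frame of pointer between -0.007 and 0.007 m and horizontal distance between index_line and pointer below 0.03 m and velocity of joint turntable between -0.03 and 0.03 rad/s), for 0.3 s.
2. the tier is fully home on the open tray (horizontal distance between tier and seat below 0.005 m and z of tier in the frame of seat between -0.004 and 0.003 m and angle between the y axis of tier and the y axis of seat, either way round below 0.08 rad and angle between tier's own z axis and vertical below 0.04 rad), for 0.2 s.
At the end, for the whole second after the job is handed in: The open tray's index line is within 7 mm of the pointer along the rim and the table is at rest. The tier is fully home on the open tray, either way round: all four legs in the sockets, deck down on them within 3 mm, within 5 mm sideways, upright. It is released and at rest (all of step 1 and all of step 2 and contact force between the fingers and tier below 0.2 N and linear speed of tier below 0.02 m/s); the robot touches nothing.
It fails at once if the finished stack is touched by the robot (contact force between any of the arm, the fingers and done_stack above 2 N).
It fails at once if the tier is dropped or knocked flying (contact force between the fingers and tier below 0.2 N and linear speed of tier above 0.4 m/s).
It fails at once if the turntable is spun fast (over 3 rad/s) (velocity of joint turntable above 3 rad/s or velocity of joint turntable below -3 rad/s).
It fails at once if a bystander is moved by more than 30 mm (distance of any of multimeter, parts_bin, cartons from where it was at the start of the episode above 0.03 m).
It also fails if it takes over 72 s, if anything falls off the work surface, if the arm or the gripper's body presses on something with over 40 N, if the wrist force passes 120 N, or if a joint passes its speed limit or range.

ROBOT

A 6-joint arm with a two-finger parallel gripper is mounted at the origin on the work surface. World frame = base frame: x ahead of the robot, y to its left, z up, the work surface at z = 0. Lengths are in mm, angles in degrees, forces in N, time in s.
With the tool pointing down it reaches from about 350 to 850 mm from the base axis. Payload 8.1 kg.
Tool frame: the origin (TCP) lies between the finger pads; the fingertips stand 17 mm ahead of it and the grasp point (between the pads) lies 2 mm behind it; z points along the fingers, y is the line along which they close (so a half turn about z gives the same grasp; the last joint's range is limited). The gripper opens to 85 mm and grips with 20 to 120 N. Pads are 22 mm wide; open, the fingers measure 114 mm over their backs; the gripper's body (76 mm by 85 mm) begins 54 mm behind the grasp point. The pads swing forward as they close: fully open they stand 13 mm farther back than shut.
Start: joints at [62.945, 7.471, 85.268, -0, 87.261, -4.893], TCP at [226.315, 555.686, 248.292] pointing down, gripper open.
Joint ranges: [-169.43, 169.43], [-51.17, 129.36], [1.28, 143.12], [-76.62, 256.62], [0, 156.53], [-152.29, 152.29]. Speed limits (degrees/s): [136.94, 136.94, 159.86, 180, 180, 180].

INTERFACE

Orientations are given as [roll, pitch, yaw] about the fixed x, y, z axes, in that order (R = Rz(yaw) Ry(pitch) Rx(roll)).
In Python, from bench import sense, snapshot, hand_in, trace, place_of gives the robot as it stands.
- The arm moves only by the shell command python3 -m handwheel 'ROWS' [FORCE]. ROWS is JSON, a list of rows, each a list of 7 numbers: the opening, from -1 (shut) to 1 (fully open), then the shift along the tool's x, y, z in cm, then the turn, a rotation vector about the tool's x, y, z in rad. A call has 1 to 12 rows; each row shifts and turns the commanded pose from where the row before left it, along the tool's axes as they then stand; what a row does not reach is not made up. A row lasts 1/12 s, in which the tool goes at most 41.7 mm and 7.16 degrees, less where a joint would pass 70% of its speed; a pose out of reach is approached as far as the arm can. A call with a gripper value outside its range is refused whole. The fingers move at their own pace and stop on an object; FORCE is the grip in N (left out, the last holds). Time passes only in rows, so rows that do not move let the fingers close. It gives the time, the measured TCP pose, the force, the opening and the grip force at its end, in the units of the state.
- sense(): the state, without advancing time (a new reading comes with each control period).
- snapshot(name): name is "scene" or "top" or "wrist"; returns a dict with "image" (384x512x3 uint8, red, green, blue), "intrinsics" (3x3 intrinsics, pixels), "k1" (the pictures are not rectified: a ray, as slopes to the right and down, at radius r is drawn at 1 + k1 r^2 times it, then the intrinsics apply), "R" (3x3) and "t" (3): a world point X has camera coordinates R X + t. Camera axes: x right, y down, z forward; pixel columns grow to the right and rows downward; lengths in mm; the calibration is good to about 2 mm. A picture is of the moment at which its call begins. There is no depth.
- hand_in(): hands the job in; it is judged then, once.
Trained networks look in a picture, given as the dict that the camera call returned (one of the last four; its "shot" number tells which), for a name from the list of things; names that differ only in an ending like _2 or _b are one class to them, and where a whole thing is asked for, a point or a joint stands for the part that bears it (a point fixed in the world has none). Each returns a list of dicts, best first, with "conf" (0 to 1); they miss things now and then, are a little off and sometimes report something else, mostly with a low value. They report only what shows in the picture. A call takes as long as a camera call.
- trace(picture, query): "pixels" (384x512 bool, what is visible of it).
- place_of(picture, query): "location" ([x, y, z] in mm, in world coordinates, good to about 4 mm: a listed point, or the origin of a listed thing).
The state is a dict: "time": time; "joint_pos": joint angles; "qd": joint speeds; "joint_efforts": joint torques, N m; "tool_pos": TCP position; "tcp_rot": TCP orientation; "ft_force": force on the tool from outside, world axes, zero at the start; "wrist_torque": the same for the moment, N m; "finger_gap": finger opening in mm; "grip_force": force on a finger pad.
Only numpy, scipy, OpenCV 4.12 (cv2) and the standard library are available. Lean on these libraries where they do the work, as an engineer would, in place of code of your own. Each camera call takes 0.05 s, during which the arm holds its last target. There are 200 camera calls.

## Working session

There is one attempt and no reset: what is moved stays moved. The work goes in short steps, Python scripts to look and compute and a shell command to move; the robot and the scene stay as the last step left them, time stands still between calls to the robot, and variables do not carry over. Pictures are saved under pics/ and viewed, at most 10 in all, crops included, and the job is handed in when it is done.

```bash
ls; mkdir -p pics
cat > h.py <<'E'
import numpy as np, cv2
from bench import *
def save(p,n): cv2.imwrite('pics/'+n+'.png',p['image'][:,:,::-1])
def ray(p,uv):
    K=p['intrinsics'];d=np.array([(uv[0]-K[0,2])/K[0,0],(uv[1]-K[1,2])/K[1,1]])
    s=d.copy()
    for _ in range(20): s=d/(1+p['k1']*(s@s))
    R=np.array(p['R']);return -R.T@np.array(p['t']), R.T@np.array([s[0],s[1],1])
def onz(p,uv,z):
    o,d=ray(p,uv);return o+d*(z-o[2])/d[2]
def proj(p,X):
    c=np.array(p['R'])@np.array(X)+np.array(p['t']);s=c[:2]/c[2];s=s*(1+p['k1']*(s@s))
    return s*np.array([p['intrinsics'][0,0],p['intrinsics'][1,1]])+p['intrinsics'][:2,2]
E
python3 - <<'E'
from h import *
s=sense();print(s)
for n in ['top','scene']:
    p=snapshot(n);save(p,n+'0')
    print(n,(-np.array(p['R']).T@np.array(p['t'])).round())
    for q in ['axis','pointer','index_line','post_a','open_tray','seat','tier','tier_handle','done_stack','multimeter','parts_bin','cartons']:
        print(q,[(np.round(r['location'],0).tolist(),round(r['conf'],2)) for r in place_of(p,q)])
E
```

```text
pics
{'time': 0.0, 'joint_pos': array([ 6.29460404e+01,  7.51449242e+00,  8.53306539e+01,  5.95511800e-04,
        8.72617750e+01, -4.89033902e+00]), 'qd': array([ 0.01260734, -0.00659262,  0.07929229,  0.00948565, -0.02586818,
        0.10883155]), 'joint_efforts': array([-1.72950618e-03, -5.69396031e+01, -5.00549948e+01, -5.70486081e-04,
        1.50756910e-02,  3.92947499e-06]), 'tool_pos': array([226.0601149 , 555.21453108, 247.23765193]), 'tcp_rot': array([-1.79893519e+02, -9.70754118e-03,  1.57836341e+02]), 'ft_force': array([-0.01119383,  0.89962509,  0.136104  ]), 'wrist_torque': array([ 0.0124294 , -0.0089023 ,  0.02741173]), 'grip_force': 0.0, 'finger_gap': 85.42571128054885}
top [430.  -4. 949.]
axis [([600.0, -1.0, 39.0], 0.81)]
pointer [([430.0, 10.0, 34.0], 0.56)]
index_line [([748.0, 74.0, 40.0], 0.9), ([684.0, 43.0, 38.0], 0.45)]
post_a [([533.0, 131.0, 118.0], 0.95), ([666.0, -128.0, 119.0], 0.85)]
open_tray [([689.0, 42.0, 41.0], 0.93), ([697.0, -353.0, 1.0], 0.65)]
seat [([683.0, 41.0, 57.0], 0.91)]
tier [([440.0, 352.0, 5.0], 0.56)]
tier_handle [([442.0, 356.0, 88.0], 0.95), ([746.0, 75.0, 41.0], 0.56)]
done_stack [([514.0, -38.0, 44.0], 0.74)]
multimeter [([487.0, -338.0, -2.0], 0.8), ([663.0, -132.0, 122.0], 0.56), ([714.0, 359.0, 4.0], 0.32)]
parts_bin [([714.0, 358.0, 0.0], 0.75)]
cartons [([696.0, -356.0, 2.0], 0.92)]
scene [1407. -456.  768.]
axis [([599.0, -1.0, 44.0], 0.82)]
pointer [([429.0, 11.0, 43.0], 0.72)]
index_line [([749.0, 71.0, 40.0], 0.79)]
post_a [([662.0, -131.0, 121.0], 0.97), ([531.0, 129.0, 121.0], 0.95), ([683.0, 44.0, 49.0], 0.44)]
open_tray [([685.0, 43.0, 40.0], 0.97)]
seat [([682.0, 41.0, 51.0], 0.73)]
tier [([440.0, 350.0, 3.0], 0.57)]
tier_handle [([440.0, 348.0, 83.0], 0.75)]
done_stack [([512.0, -48.0, 38.0], 0.74)]
multimeter [([482.0, -335.0, -4.0], 0.8)]
parts_bin [([710.0, 358.0, 2.0], 0.75)]
cartons [([704.0, -349.0, 2.0], 0.84)]
```

View pics/top0.png

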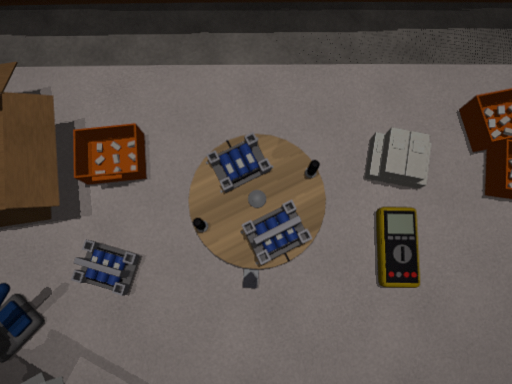

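View pics/scene0.png

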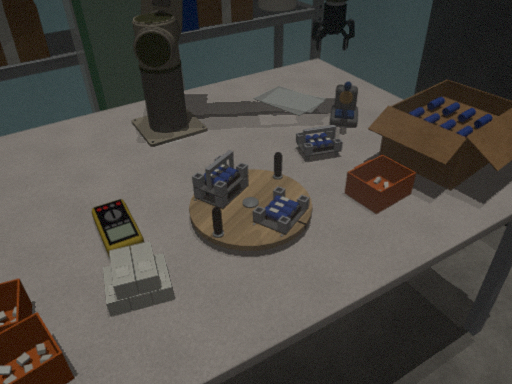

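The top view shows the disc centre at about (257,199), pointer at (250,278), open tray at (239,163), the loose tier at (106,266) and post_b at (199,224). The scene view agrees. My plan is to pinch post_b (at about 117°) radially and carry it along the arc for about +149.5°.

```bash
cat >> h.py <<'E'
from scipy.spatial.transform import Rotation as Ro
def goal(x,y,z,yaw):
    "remaining shift (cm, tool axes) and turn (rad) to a tool-down pose"
    s=sense();A=Ro.from_euler('xyz',s['tcp_rot'],degrees=True);B=Ro.from_euler('xyz',[180,0,yaw],degrees=True)
    d=A.inv().apply(np.array([x,y,z])-s['tool_pos'])/10
    rv=(A.inv()*B).as_rotvec()
    print('t',s['time'].__round__(2),'tcp',s['tool_pos'].round(1),s['tcp_rot'].round(1),'j6',s['joint_pos'][5].round(0),'F',s['ft_force'].round(1),'gap',round(float(s['finger_gap']),1),'\nshift',d.round(2),'turn',rv.round(3),'rows',round(max(np.linalg.norm(d)/4.17,np.linalg.norm(rv)/.125),1))
E
python3 -m handwheel '[[1,-3.2,-2,0,0,0,0],[1,-3.2,-2,0,0,0,0],[1,-3.2,-2,0,0,0,0],[1,-3.2,-2,0,0,0,0],[1,-3.2,-2,0,0,0,0],[1,-3.2,-2,0,0,0,0],[1,-3.2,-2,0,0,0,0],[1,-3.2,-2,0,0,0,0],[1,-3.2,-2,0,0,0,0],[1,-3.2,-2,0,0,0,0],[1,-3.2,-2,0,0,0,0],[1,-3.2,-2,0,0,0,0]]' 30
python3 -m handwheel '[[1,0,0,0,0,0,0.12],[1,0,0,0,0,0,0.12],[1,0,0,0,0,0,0.12],[1,0,0,0,0,0,0.12],[1,0,0,0,0,0,0.12],[1,0,0,0,0,0,0.12],[1,0,0,0,0,0,0.12],[1,0,0,0,0,0,0.12],[1,0,0,0,0,0,0.12],[1,0,0,0,0,0,0.12],[1,0,0,0,0,0,0.12],[1,0,0,0,0,0,0.12]]'
python3 -m handwheel '[[1,0,0,0,0,0,0.12],[1,0,0,0,0,0,0.12],[1,0,0,0,0,0,0.12],[1,0,0,0,0,0,0.12],[1,0,0,0,0,0,0.12],[1,0,0,0,0,0,0.12],[1,0,0,0,0,0,0.12],[1,0,0,0,0,0,0]]'
python3 -c "
from h import *
goal(533.5,129.5,180,26.7)
p=snapshot('wrist');save(p,'w1')
for q in ['post_b','axis']: print(q,[(np.round(r['location'],1).tolist(),round(r['conf'],2)) for r in place_of(p,q)])
"
```

```text
time: 2.3
tool_pos: [492.3, 186.9, 248.6]
tcp_rot: [180.0, 0.0, 157.8]
ft_force: [0.2, 0.8, -0.0]
finger_gap: 85.5
grip_force: 0.0
time: 3.3
tool_pos: [491.4, 188.6, 248.4]
tcp_rot: [180.0, -0.0, 75.0]
ft_force: [-0.6, -0.6, 0.3]
finger_gap: 85.5
grip_force: 0.0
time: 3.97
tool_pos: [491.4, 188.6, 248.3]
tcp_rot: [-180.0, -0.0, 26.9]
ft_force: [-0.1, 0.6, 0.2]
finger_gap: 85.4
grip_force: 0.0
t 3.97 tcp [491.4 188.6 248.3] [-180.    -0.    26.9] j6 79.0 F [-0.1  0.6  0.2] gap 85.4 
shift [1.08 7.17 6.83] turn [-0.    -0.     0.003] rows 2.4
post_b []
axis [([601.3, -1.5, 40.4], 0.81)]
```

```bash
python3 -m handwheel '[[1,0.54,3.58,0,0,0,0],[1,0.54,3.58,0,0,0,0],[1,0,0,3.7,0,0,0],[1,0,0,3.7,0,0,0],[1,0,0,3.7,0,0,0],[1,0,0,3.7,0,0,0],[1,0,0,0,0,0,0]]'
python3 -m handwheel '[[-0.6,0,0,0,0,0,0],[-0.6,0,0,0,0,0,0],[-0.6,0,0,0,0,0,0],[-0.6,0,0,0,0,0,0],[-0.6,0,0,0,0,0,0],[-0.6,0,0,0,0,0,0],[-0.6,0,0,0,0,0,0],[-0.6,0,0,0,0,0,0]]' 30
python3 -c "
from h import *
goal(533.5,129.5,100,26.7)
"
```

```text
time: 4.7
tool_pos: [528.0, 128.8, 91.9]
tcp_rot: [-179.8, 0.7, 27.4]
ft_force: [-1.8, 0.6, -0.9]
finger_gap: 85.3
grip_force: 0.0
time: 5.37
tool_pos: [535.2, 130.4, 102.7]
tcp_rot: [180.0, -0.2, 27.2]
ft_force: [-1.3, 0.3, 7.4]
finger_gap: 22.1
grip_force: 29.4
t 5.37 tcp [535.2 130.4 102.7] [180.   -0.2  27.2] j6 71.0 F [-1.3  0.3  7.4] gap 22.1 
shift [-0.19  0.    0.27] turn [ 0.001 -0.004  0.009] rows 0.1
```

```bash
python3 -m handwheel '[[-0.6,-0.63,0.014,0,0,0,-0.0436],[-0.6,-1.264,0.055,0,0,0,-0.0873],[-0.6,-1.264,0.055,0,0,0,-0.0873],[-0.6,-1.264,0.055,0,0,0,-0.0873],[-0.6,-1.264,0.055,0,0,0,-0.0873],[-0.6,-0.63,0.014,0,0,0,-0.0436],[-0.6,0,0,0,0,0,0]]'
python3 -c "
from h import *
goal(600,0,100,26.7)
"
```

```text
time: 5.95
tool_pos: [485.2, 90.2, 102.7]
tcp_rot: [-180.0, -0.1, 52.4]
ft_force: [-8.8, 5.6, 13.1]
finger_gap: 21.8
grip_force: 32.3
t 5.95 tcp [485.2  90.2 102.7] [-1.80e+02 -1.00e-01  5.24e+01] j6 42.0 F [-8.8  5.6 13.1] gap 21.8 
shift [-0.15 14.6   0.26] turn [-0.001 -0.002  0.448] rows 3.6
```

```bash
python3 -m handwheel '[[-0.6,-0.63,0.014,0,0,0,-0.0436],[-0.6,-1.264,0.055,0,0,0,-0.0873],[-0.6,-1.264,0.055,0,0,0,-0.0873],[-0.6,-1.264,0.055,0,0,0,-0.0873],[-0.6,-1.264,0.055,0,0,0,-0.0873],[-0.6,-1.264,0.055,0,0,0,-0.0873],[-0.6,-1.264,0.055,0,0,0,-0.0873],[-0.6,-1.264,0.055,0,0,0,-0.0873],[-0.6,-1.264,0.055,0,0,0,-0.0873],[-0.6,-1.264,0.055,0,0,0,-0.0873],[-0.6,-1.264,0.055,0,0,0,-0.0873],[-0.6,-1.264,0.055,0,0,0,-0.0873]]'
python3 -m handwheel '[[-0.6,-1.264,0.055,0,0,0,-0.0873],[-0.6,-1.264,0.055,0,0,0,-0.0873],[-0.6,-1.264,0.055,0,0,0,-0.0873],[-0.6,-1.264,0.055,0,0,0,-0.0873],[-0.6,-1.264,0.055,0,0,0,-0.0873],[-0.6,-1.264,0.055,0,0,0,-0.0873],[-0.6,-1.264,0.055,0,0,0,-0.0873],[-0.6,-1.264,0.055,0,0,0,-0.0873],[-0.6,-1.264,0.055,0,0,0,-0.0873],[-0.6,-1.264,0.055,0,0,0,-0.0873],[-0.6,-0.63,0.014,0,0,0,-0.0436],[-0.6,0,0,0,0,0,0]]'
python3 -c "
from h import *
goal(600,0,100,176)
p=snapshot('top');save(p,'top1')
for q in ['axis','pointer','post_b','index_line','open_tray']: print(q,[(np.round(r['location'],1).tolist(),round(r['conf'],2)) for r in place_of(p,q)])
"
```

```text
time: 6.95
tool_pos: [462.3, -49.2, 102.6]
tcp_rot: [-179.8, 0.0, 110.0]
ft_force: [-16.6, -2.7, 21.6]
finger_gap: 22.0
grip_force: 33.2
time: 7.95
tool_pos: [557.9, -139.1, 102.7]
tcp_rot: [-179.9, 0.2, 162.4]
ft_force: [-2.3, -5.4, 8.8]
finger_gap: 21.9
grip_force: 31.8
t 7.95 tcp [ 557.9 -139.1  102.7] [-179.9    0.2  162.4] j6 -91.0 F [-2.3 -5.4  8.8] gap 21.9 
shift [ 0.2  14.53  0.25] turn [-0.002  0.004 -0.237] rows 3.5
axis [([599.2, -3.1, 34.8], 0.94), ([427.4, 13.8, 36.2], 0.37)]
pointer [([429.8, 13.4, 36.6], 0.76)]
post_b [([556.3, -138.3, 117.9], 0.95), ([637.6, 138.9, 119.3], 0.7)]
index_line [([440.5, 44.6, 40.4], 0.74)]
open_tray [([509.9, 27.8, 36.9], 0.78)]
```

View pics/top1.png

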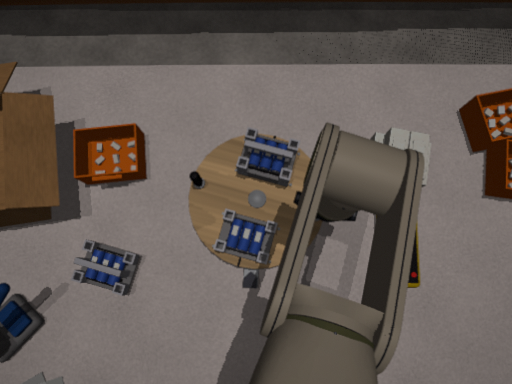

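The open tray is now at (245,235) with its line at about (240,262). The pointer tip is at (250,272), so roughly 12° of turn remains.

```bash
python3 -m handwheel '[[-0.6,-0.63,0.014,0,0,0,-0.0436],[-0.6,-1.01,0.035,0,0,0,-0.0698],[-0.6,-0.76,0.02,0,0,0,-0.0524],[-0.6,-0.63,0.014,0,0,0,-0.0436],[-0.6,0,0,0,0,0,0],[-0.6,0,0,0,0,0,0]]'
python3 -c "
from h import *
goal(600,0,100,176)
p=snapshot('top')
for q in ['axis','pointer','post_b','index_line']: print(q,[(np.round(r['location'],1).tolist(),round(r['conf'],2)) for r in place_of(p,q)])
im=p['image'][200:300,190:320,::-1]
print(proj(p,[600,0,40]))
cv2.imwrite('pics/top2.png',cv2.resize(im,None,fx=6,fy=6,interpolation=cv2.INTER_CUBIC))
"
```

```text
time: 8.75
tool_pos: [587.0, -144.5, 102.7]
tcp_rot: [-179.9, 0.2, 174.2]
ft_force: [-1.3, -4.0, 8.3]
finger_gap: 21.9
grip_force: 31.7
t 8.75 tcp [ 587.  -144.5  102.7] [-179.9    0.2  174.2] j6 -103.0 F [-1.3 -4.   8.3] gap 21.9 
shift [ 0.17 14.51  0.24] turn [-0.002  0.004 -0.031] rows 3.5
axis [([596.2, -2.9, 36.2], 0.55)]
pointer [([431.3, 13.2, 35.5], 0.82)]
post_b [([585.7, -145.2, 115.4], 0.68), ([608.7, 142.3, 124.4], 0.59)]
index_line [([435.0, 12.5, 41.8], 0.83)]
[256.70800477 197.02578525]
```

View pics/top2.png

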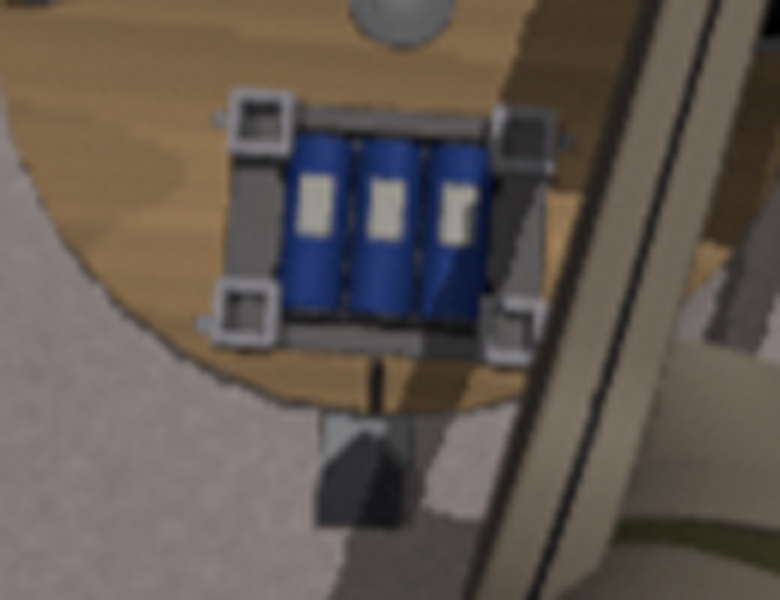

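The line's rim end is at crop (376,405) and the pointer tip is at about (372,430). Along the radius that is about 1 mm off, well inside the tolerance. Next I'll release the post, lift, and measure the handle.

```bash
python3 -m handwheel '[[0.6,0,0,0,0,0,0],[0.6,0,0,0,0,0,0],[0.6,0,0,0,0,0,0],[0.6,0,0,0,0,0,0],[0.6,0,0,-1,0,0,0],[0.6,0,0,-4,0,0,0],[0.6,0,0,-4,0,0,0],[0.6,0,0,-4,0,0,0],[0.6,0,0,-2,0,0,0]]'
python3 -c "
from h import *
p=snapshot('top');save(p,'top3')
for q in ['tier','tier_handle','post_b','index_line','open_tray']: print(q,[(np.round(r['location'],1).tolist(),round(r['conf'],2)) for r in place_of(p,q)])
for q in ['tier_handle','tier']:
  for r in trace(p,q)[:2]:
    m=r['pixels'];ys,xs=np.nonzero(m);(c,sz,a)=cv2.minAreaRect(np.c_[xs,ys].astype(np.float32))
    print(q,r['conf'],m.sum(),c,sz,a)
    z=93 if q=='tier_handle' else 25
    b=cv2.boxPoints((c,sz,a));print(np.array([onz(p,v,z)[:2] for v in b]).round(0).tolist(), onz(p,c,z).round(1))
im=p['image'][225:315,60:150,::-1]
cv2.imwrite('pics/tier.png',cv2.resize(im,None,fx=6,fy=6,interpolation=cv2.INTER_CUBIC))
"
```

```text
time: 9.75
tool_pos: [587.0, -143.7, 257.3]
tcp_rot: [-179.9, 0.4, 174.2]
ft_force: [1.1, -0.2, 1.3]
finger_gap: 68.5
grip_force: 0.0
tier [([434.9, 350.6, 5.7], 0.84), ([693.6, -3.5, 43.7], 0.74)]
tier_handle [([442.4, 353.2, 85.9], 0.77)]
post_b [([609.7, 141.1, 121.3], 0.7)]
index_line [([435.1, 14.2, 41.2], 0.77)]
open_tray [([506.5, 6.2, 36.5], 0.68)]
tier_handle 0.88 2431 (103.6330337524414, 266.3899230957031) (61.77980041503906, 44.2515754699707) 16.699243545532227
[[410.0, 414.0], [503.0, 393.0], [464.0, 258.0], [373.0, 281.0]] [436.9 336.3  93. ]
tier 0.77 2442 (103.69424438476562, 266.544677734375) (63.1553955078125, 44.101097106933594) 16.313854217529297
[[409.0, 448.0], [508.0, 426.0], [466.0, 278.0], [368.0, 302.0]] [437.1 363.1  25. ]
```

View pics/tier.png

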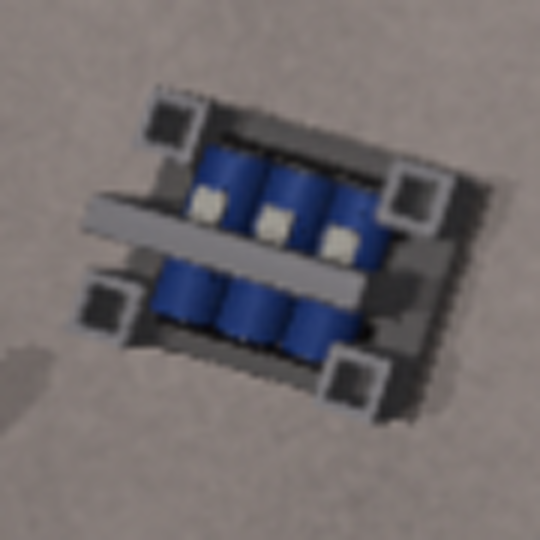

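Socket tops are at crop (173,122), (418,196), (104,305) and (355,382). The handle bar runs from about (88,213) to (362,288).

```bash
python3 -c "
from h import *
p=snapshot('top')
f=lambda u,v,z:onz(p,(60+(u+.5)/6-.5,225+(v+.5)/6-.5),z)
s=np.array([f(*q,58) for q in [(173,122),(418,196),(104,305),(355,382)]])
print(s.round(1).tolist(), s.mean(0))
e=lambda a,b:(np.degrees(np.arctan2(*(s[a]-s[b])[1::-1])),np.linalg.norm(s[a]-s[b]))
print(e(0,1),e(2,3),e(0,2),e(1,3))
b=np.array([f(88,213,93),f(362,288,93)]);d=b[0]-b[1];print(b.round(1),b.mean(0),np.degrees(np.arctan2(d[1],d[0])),np.linalg.norm(d))
# open tray sockets at z 76 / index
im=p['image'][200:280,200:300]
goal(440,351,200,0)
"
```

```text
[[486.1, 388.9, 58.0], [457.8, 292.4, 58.0], [417.0, 410.3, 58.0], [388.5, 312.5, 58.0]] [437.33607416 351.00972698  58.        ]
(np.float64(73.63190380358596), np.float64(100.5359070309619)) (np.float64(73.72927459324306), np.float64(101.80440267929977)) (np.float64(-17.204912405719604), np.float64(72.34952558661058)) (np.float64(-16.200019604103783), np.float64(72.16910926021644))
[[450.7 402.5  93. ]
 [423.5 299.5  93. ]] [437.10636612 351.02048227  93.        ] 75.24244569946393 106.56125944689595
t 10.2 tcp [ 584.5 -143.   248.3] [180.   -0.2 174.2] j6 -103.0 F [ 0.2 -0.1  0.2] gap 68.4 
shift [19.32 47.7   4.93] turn [-5.000e-03 -1.000e-03  3.041e+00] rows 24.3
```

```bash
python3 -m handwheel '[[0.6,1.51,3.67,0,0,0,0],[0.6,1.51,3.67,0,0,0,0],[0.6,1.51,3.67,0,0,0,0],[0.6,1.51,3.67,0,0,0,0],[0.6,1.51,3.67,0,0,0,0],[0.6,1.51,3.67,0,0,0,0],[0.6,1.51,3.67,0,0,0,0],[0.6,1.51,3.67,0,0,0,0],[0.6,1.51,3.67,0,0,0,0],[0.6,1.51,3.67,0,0,0,0],[0.6,1.51,3.67,0,0,0,0],[0.6,1.51,3.67,0,0,0,0]]'
python3 -m handwheel '[[0.6,1.51,3.67,0,0,0,0],[0.6,0,0,0,0,0,0.117],[0.6,0,0,0,0,0,0.117],[0.6,0,0,0,0,0,0.117],[0.6,0,0,0,0,0,0.117],[0.6,0,0,0,0,0,0.117],[0.6,0,0,0,0,0,0.117],[0.6,0,0,0,0,0,0.117],[0.6,0,0,0,0,0,0.117],[0.6,0,0,0,0,0,0.117],[0.6,0,0,0,0,0,0.117],[0.6,0,0,0,0,0,0.117]]'
python3 -m handwheel '[[0.6,0,0,0,0,0,0.117],[0.6,0,0,0,0,0,0.117],[0.6,0,0,0,0,0,0.117],[0.6,0,0,0,0,0,0.117],[0.6,0,0,0,0,0,0]]'
python3 -c "
from h import *
goal(437.2,351,150,73.6)
p=snapshot('top')
for q in ['pointer','index_line']: print(q,[(np.round(r['location'],1).tolist(),round(r['conf'],2)) for r in place_of(p,q)])
im=p['image'][200:290,200:300,::-1]
cv2.imwrite('pics/tray.png',cv2.resize(im,None,fx=6,fy=6,interpolation=cv2.INTER_CUBIC))
"
```

```text
time: 11.2
tool_pos: [448.0, 314.6, 249.4]
tcp_rot: [-179.9, -0.1, 174.2]
ft_force: [-0.2, 0.3, -0.1]
finger_gap: 68.2
grip_force: 0.0
time: 12.2
tool_pos: [437.5, 350.8, 249.1]
tcp_rot: [-179.9, 0.0, 100.2]
ft_force: [0.8, 0.0, 0.3]
finger_gap: 68.3
grip_force: 0.0
time: 12.62
tool_pos: [437.6, 350.8, 249.2]
tcp_rot: [-179.9, 0.1, 73.4]
ft_force: [-0.1, 0.1, -0.2]
finger_gap: 68.3
grip_force: 0.0
t 12.62 tcp [437.6 350.8 249.2] [-1.799e+02  1.000e-01  7.340e+01] j6 50.0 F [-0.1  0.1 -0.2] gap 68.3 
shift [ 0.02 -0.03  9.92] turn [-0.001  0.001 -0.004] rows 2.4
pointer [([430.9, 10.4, 35.2], 0.61)]
index_line [([436.5, 14.6, 39.9], 0.8)]
```

View pics/tray.png

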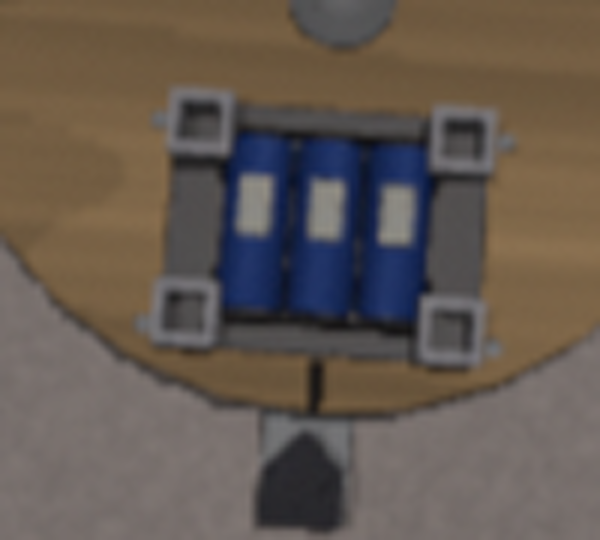

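The sockets are at crop (202,121), (463,141), (186,313) and (451,332). The line ends at (315,405) and the pointer apex is at about (304,432), a small overshoot of about 3 mm that is still inside ±7.

```bash
python3 -m handwheel '[[0.6,0,0,3.3,0,0,0],[0.6,0,0,3.3,0,0,0],[0.6,0,0,3.3,0,0,0],[0.6,0,0,3.3,0,0,0],[0.6,0,0,2.3,0,0,0],[0.6,0,0,1,0,0,0],[0.6,0,0,0,0,0,0]]'
python3 -c "
from h import *
goal(437.2,351,84,73.6)
p=snapshot('top')
f=lambda u,v,z:onz(p,(200+(u+.5)/6-.5,200+(v+.5)/6-.5),z)
s=np.array([f(*q,76) for q in [(202,121),(463,141),(186,313),(451,332)]])
print(s.round(1).tolist(), s.mean(0))
e=lambda a,b:(np.degrees(np.arctan2(*(s[a]-s[b])[1::-1])),np.linalg.norm(s[a]-s[b]))
print(e(0,1),e(2,3),e(0,2),e(1,3))
print('line',f(315,405,40),f(317,362,40),'tip',f(304,432,40),f(307,418,40), 'axis hub',f(342,5,40))
for q in [(190,200)]: pass
"
```

```text
time: 13.35
tool_pos: [436.0, 349.8, 82.1]
tcp_rot: [-179.8, 0.3, 73.8]
ft_force: [-0.7, -0.1, 0.2]
finger_gap: 68.1
grip_force: 0.0
t 13.35 tcp [436.  349.8  82.1] [-179.8    0.3   73.8] j6 50.0 F [-0.7 -0.1  0.2] gap 68.1 
shift [ 0.15  0.08 -0.19] turn [-0.004  0.004  0.004] rows 0.1
[[540.9, 53.4, 76.0], [532.8, -45.4, 76.0], [468.7, 58.9, 76.0], [461.3, -40.0, 76.0]] [500.94668252   6.75423508  76.        ]
(np.float64(85.32454151568862), np.float64(99.1754995753672)) (np.float64(85.69082004253359), np.float64(99.17982884583526)) (np.float64(-4.348765073169106), np.float64(72.38975356636757)) (np.float64(-4.344039838093103), np.float64(71.75574810013408))
line [434.89399622  11.39665386  40.        ] [451.30589386  10.58879242  40.        ] tip [424.65657012  15.6573163   40.        ] [429.96412303  14.49344792  40.        ] axis hub [5.91755594e+02 3.31955406e-01 4.00000000e+01]
```

```bash
python3 -m handwheel '[[0.6,0,0,0,0,0,0],[-0.7,0,0,0,0,0,0],[-0.7,0,0,0,0,0,0],[-0.7,0,0,0,0,0,0],[-0.7,0,0,0,0,0,0],[-0.7,0,0,0,0,0,0],[-0.7,0,0,0,0,0,0],[-0.7,0,0,0,0,0,0],[-0.7,0,0,0,0,0,0]]' 50
python3 -c "
from h import *
goal(437.2,351,84,73.6)
p=snapshot('top');save(p,'top4')
for q in ['tier','tier_handle','seat','open_tray']: print(q,[(np.round(r['location'],1).tolist(),round(r['conf'],2)) for r in place_of(p,q)])
"
```

```text
time: 14.15
tool_pos: [438.6, 351.3, 86.1]
tcp_rot: [179.9, -0.1, 73.7]
ft_force: [0.7, -1.1, 4.9]
finger_gap: 13.1
grip_force: 29.7
t 14.15 tcp [438.6 351.3  86.1] [ 1.799e+02 -1.000e-01  7.370e+01] j6 50.0 F [ 0.7 -1.1  4.9] gap 13.1 
shift [-0.07 -0.12  0.21] turn [ 0.001 -0.001  0.002] rows 0.1
tier [([438.5, 352.9, 5.7], 0.92)]
tier_handle [([443.3, 351.2, 88.2], 0.66), ([504.0, 6.4, 51.6], 0.57), ([487.4, -336.3, 3.0], 0.56)]
seat [([503.7, 7.4, 55.8], 0.78), ([433.8, 14.7, 40.4], 0.58)]
open_tray [([505.1, 6.4, 39.5], 0.82), ([608.5, 142.9, 123.1], 0.2)]
```

```bash
python3 -m handwheel '[[-0.7,0,0,-0.8,0,0,0],[-0.7,0,0,-1.8,0,0,0],[-0.7,0,0,-2.4,0,0,0],[-0.7,0,0,-2.4,0,0,0],[-0.7,0,0,-1.8,0,0,0],[-0.7,0,0,-0.8,0,0,0],[-0.7,0,0,0,0,0,-0.05],[-0.7,0,0,0,0,0,-0.05],[-0.7,0,0,0,0,0,-0.05],[-0.7,0,0,0,0,0,-0.058],[-0.7,0,0,0,0,0,0]]' 70
python3 -c "
from h import *
goal(504.3,7.2,186,85.6)"
```

```text
time: 15.32
tool_pos: [437.0, 350.5, 183.6]
tcp_rot: [-179.9, 0.1, 85.8]
ft_force: [0.5, 0.4, -5.1]
finger_gap: 13.3
grip_force: 29.0
t 15.32 tcp [437.  350.5 183.6] [-1.799e+02  1.000e-01  8.580e+01] j6 38.0 F [ 0.5  0.4 -5.1] gap 13.3 
shift [-33.74   9.25  -0.2 ] turn [-0.003  0.002  0.003] rows 8.4
```

```bash
python3 -m handwheel '[[-1,-1,0.3,0,0,0,0],[-1,-2.4,0.66,0,0,0,0],[-1,-3.37,0.92,0,0,0,0],[-1,-3.37,0.92,0,0,0,0],[-1,-3.37,0.92,0,0,0,0],[-1,-3.37,0.92,0,0,0,0],[-1,-3.37,0.92,0,0,0,0],[-1,-3.37,0.92,0,0,0,0],[-1,-3.37,0.92,0,0,0,0],[-1,-3.37,0.92,0,0,0,0],[-1,-2,0.55,0,0,0,0],[-1,-0.75,0.38,0,0,0,0]]' 50
python3 -m handwheel '[[-1,0,0,0,0,0,0],[-1,0,0,0,0,0,0],[-1,0,0,0,0,0,0]]'
python3 -c "
from h import *
goal(504.3,7.2,186,85.6)
p=snapshot('top');save(p,'top5')
for q in ['tier','tier_handle','seat','index_line']: print(q,[(np.round(r['location'],1).tolist(),round(r['conf'],2)) for r in place_of(p,q)])
im=p['image'][190:300,195:305,::-1]
cv2.imwrite('pics/held.png',cv2.resize(im,None,fx=5,fy=5,interpolation=cv2.INTER_CUBIC))
"
```

```text
time: 16.32
tool_pos: [504.4, 10.1, 184.8]
tcp_rot: [-179.9, 0.1, 85.3]
ft_force: [0.8, 0.4, -4.6]
finger_gap: 12.6
grip_force: 49.4
time: 16.57
tool_pos: [504.4, 14.6, 184.9]
tcp_rot: [-179.9, -0.0, 85.6]
ft_force: [0.5, 0.2, -6.2]
finger_gap: 13.1
grip_force: 49.4
t 16.57 tcp [504.4  14.6 184.9] [-179.9   -0.    85.6] j6 0.0 F [ 0.5  0.2 -6.2] gap 13.1 
shift [-0.74  0.05 -0.11] turn [-0.001 -0.001 -0.   ] rows 0.2
tier [([502.3, 15.1, 103.3], 0.56)]
tier_handle []
seat []
index_line [([435.4, 10.2, 40.5], 0.81)]
```

View pics/held.png

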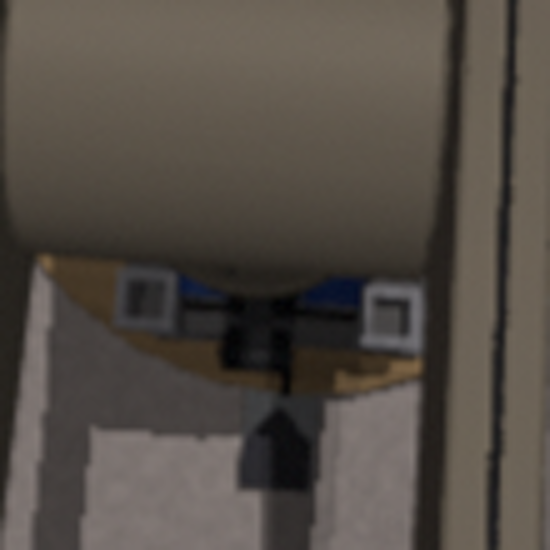

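The tier's front sockets are at crop (148,298) and (394,317). The pointer apex is at (280,405) and the line end at (287,390).

```bash
python3 -c "
from h import *
p=snapshot('top');s0=sense()['tool_pos']
f=lambda u,v,z:onz(p,(195+(u+.5)/5-.5,190+(v+.5)/5-.5),z)
a,b=f(148,298,s0[2]-28),f(394,317,s0[2]-28);d=a-b
print(a,b,np.linalg.norm(d),np.degrees(np.arctan2(d[1],d[0])))
u=d/np.linalg.norm(d);c=(a+b)/2+36*np.array([u[1],-u[0],0]);print('tier cam',c,'tcp',s0)
p=snapshot('scene');save(p,'scene5')
for q in ['tier','seat','open_tray','index_line','pointer']: print(q,[(np.round(r['location'],1).tolist(),round(r['conf'],2)) for r in place_of(p,q)])
im=p['image'][90:270,170:360,::-1]
cv2.imwrite('pics/scene5.png',cv2.resize(im,None,fx=3,fy=3,interpolation=cv2.INTER_CUBIC))
"
```

```text
[470.30556569  66.14898933 157.3152212 ] [462.21578301 -33.88568296 157.3152212 ] 100.36124871394011 85.37656394706619
tier cam [502.14353002  13.22981428 157.3152212 ] tcp [504.75277527  14.57023442 185.3152212 ]
tier [([507.1, 12.2, 98.9], 0.65), ([610.7, 147.0, 121.5], 0.45), ([480.6, -336.7, -1.7], 0.25)]
seat [([501.2, 5.6, 53.9], 0.86)]
open_tray [([504.9, 6.3, 39.1], 0.56)]
index_line [([438.3, 10.5, 37.3], 0.63)]
pointer [([427.7, 10.5, 42.1], 0.86)]
```

View pics/scene5.png

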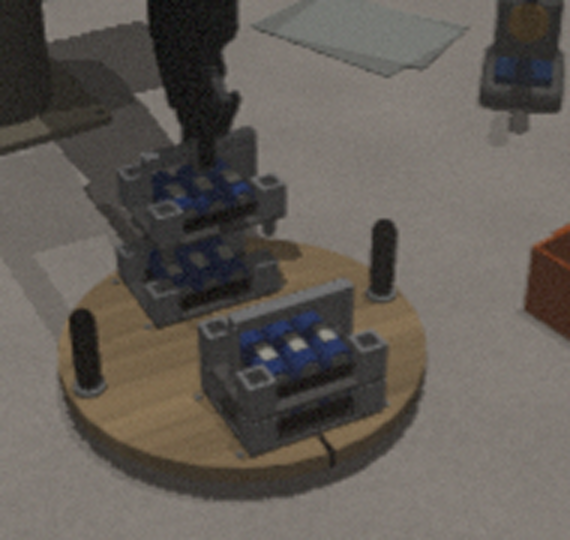

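```bash
python3 -m handwheel '[[-1,-0.68,0,0,0,0,0],[-1,0,0,0.9,0,0,0],[-1,0,0,0.9,0,0,0],[-1,0,0,0.3,0,0,0],[-1,0,0,0,0,0,0],[-1,0,0,0.3,0,0,0],[-1,0,0,0.3,0,0,0],[-1,0,0,0.3,0,0,0],[-1,0,0,0,0,0,0],[-1,0,0,0,0,0,0]]'
python3 -c "
from h import *
goal(504.3,7.8,140,85.6)"
```

```text
time: 18.0
tool_pos: [504.2, 7.1, 155.1]
tcp_rot: [-180.0, 0.0, 85.6]
ft_force: [-0.0, 0.1, -5.2]
finger_gap: 13.0
grip_force: 49.3
t 18.0 tcp [504.2   7.1 155.1] [-180.     0.    85.6] j6 -1.0 F [-0.   0.1 -5.2] gap 13.0 
shift [0.07 0.   1.51] turn [-0.  0.  0.] rows 0.4
```

```bash
python3 -m handwheel '[[-1,0,0,0.3,0,0,0],[-1,0,0,0.3,0,0,0],[-1,0,0,0.3,0,0,0],[-1,0,0,0.2,0,0,0],[-1,0,0,0.1,0,0,0],[-1,0,0,0,0,0,0],[-1,0,0,0,0,0,0]]'
python3 -c "
from h import *
goal(504.3,7.8,140,85.6)"
```

```text
time: 18.58
tool_pos: [504.3, 7.1, 143.2]
tcp_rot: [-180.0, 0.0, 85.6]
ft_force: [-0.2, -0.4, -5.4]
finger_gap: 13.0
grip_force: 49.3
t 18.58 tcp [504.3   7.1 143.2] [-180.     0.    85.6] j6 -1.0 F [-0.2 -0.4 -5.4] gap 13.0 
shift [ 0.07 -0.01  0.32] turn [-0.  0.  0.] rows 0.1
```

```bash
python3 -m handwheel '[[-1,0,0,0.1,0,0,0],[-1,0,0,0.1,0,0,0],[-1,0,0,0.1,0,0,0],[-1,0,0,0.05,0,0,0],[-1,0,0,0,0,0,0],[-1,0,0,0,0,0,0]]'
python3 -c "
from h import *
goal(504.3,7.8,140,85.6)"
```

```text
time: 19.08
tool_pos: [504.5, 7.1, 140.2]
tcp_rot: [180.0, 0.0, 85.6]
ft_force: [-2.5, 0.4, -0.4]
finger_gap: 13.2
grip_force: 50.0
t 19.08 tcp [504.5   7.1 140.2] [180.    0.   85.6] j6 -1.0 F [-2.5  0.4 -0.4] gap 13.2 
shift [ 0.07 -0.02  0.02] turn [0. 0. 0.] rows 0.0
```

```bash
python3 -m handwheel '[[-1,0,0,0.06,0,0,0],[-1,0,0,0,0,0,0],[-0.7,0,0,0,0,0,0],[-0.4,0,0,0,0,0,0],[0,0,0,0,0,0,0],[0.4,0,0,0,0,0,0],[0.4,0,0,0,0,0,0],[0.4,0,0,0,0,0,0]]'
python3 -m handwheel '[[0.4,0,0,-0.5,0,0,0],[0.4,0,0,-2,0,0,0],[0.4,0,0,-3.5,0,0,0],[0.4,0,0,-4,0,0,0],[0.4,0,0,-4,0,0,0],[0.4,0,4,0,0,0,0],[0.4,0,4,0,0,0,0]]'
python3 -m handwheel '[[0.4,4,0,0,0,0,0],[0.4,4,0,0,0,0,0],[0.4,4,0,0,0,0,0],[0.4,4,0,0,0,0,0],[0.4,4,0,0,0,0,0],[0.4,4,0,0,0,0,0],[0.4,4,0,0,0,0,0],[0.4,4,0,0,0,0,0],[0.4,0,0,0,0,0,0],[0.4,0,0,0,0,0,0]]'
python3 -c "
from h import *
goal(504.3,7.8,250,85.6)
p=snapshot('top')
for q in ['tier','seat','index_line','pointer']: print(q,[(np.round(r['location'],1).tolist(),round(r['conf'],2)) for r in place_of(p,q)])
im=p['image'][190:290,200:300,::-1]
cv2.imwrite('pics/fin.png',cv2.resize(im,None,fx=6,fy=6,interpolation=cv2.INTER_CUBIC))
"
```

```text
time: 19.75
tool_pos: [504.5, 7.1, 139.2]
tcp_rot: [180.0, 0.0, 85.6]
ft_force: [0.3, 0.1, -0.2]
finger_gap: 59.6
grip_force: 0.0
time: 20.33
tool_pos: [587.0, 0.9, 286.9]
tcp_rot: [179.3, 0.0, 85.6]
ft_force: [-0.5, 0.1, -0.5]
finger_gap: 59.8
grip_force: 0.0
time: 21.17
tool_pos: [607.9, 322.5, 278.4]
tcp_rot: [-179.9, 0.0, 85.8]
ft_force: [0.2, -0.8, 0.1]
finger_gap: 59.9
grip_force: 0.0
t 21.17 tcp [607.9 322.5 278.4] [-179.9    0.    85.8] j6 28.0 F [ 0.2 -0.8  0.1] gap 59.9 
shift [-32.14  -8.03   2.86] turn [-0.001  0.     0.004] rows 8.0
tier [([503.0, 6.4, 57.6], 0.83), ([428.8, 13.6, 38.7], 0.23)]
seat []
index_line [([431.1, 12.6, 40.1], 0.81)]
pointer [([432.9, 11.5, 34.6], 0.71)]
```

View pics/fin.png

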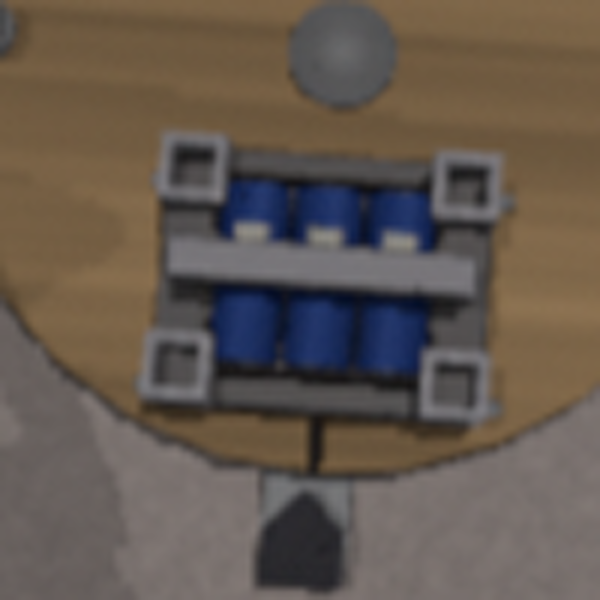

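The tier sits home with its handle at (320,266). The line end (315,465) is about 2.8 mm off the pointer tip (306,490), within the tolerance.

```bash
python3 -c "
from bench import *
print(hand_in())"
```

```text
the job is handed in; nothing more can be done
None
```

The job is handed in, with no verdict returned: the index line stands about 3 mm from the pointer (limit 7 mm), and the loose tier was set down home on the open tray and released, at about 21 s of the 72 s allowed.

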